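Reload the cordless tube roller

ROBOT

A 6-joint arm with a two-finger parallel gripper is mounted at the origin on the work surface. World frame = base frame: x ahead of the robot, y to its left, z up, the work surface at z = 0. Lengths are in m, angles in degrees, forces in N, time in s.
With the tool pointing down it reaches from about 0.35 to 0.875 m from the base axis. Payload 4.2 kg.
Tool frame: the origin (TCP) lies on the centre line of the jaws, within the pads' length; the fingertips stand 19 mm ahead of it and the grasp point (between the pads) is the TCP; z points along the fingers, y is the line along which they close (so a half turn about z gives the same grasp; the last joint's range is limited). The gripper opens to 87 mm and grips with 3 to 60 N. Pads are 19 mm wide; open, the fingers measure 117 mm over their backs; the gripper's body (75 mm by 190 mm) begins 51 mm behind the grasp point.
Start: joints at [82.655, 22.042, 0.453, 0, -68.411, -14.817], TCP at [0.236, 0.579, 0.242] pointing down, gripper open.
Joint ranges: [-179.83, 179.83], [-69.29, 118.12], [-61.27, 80.66], [-181.25, 117.63], [-171.15, -9.14], [-177.46, 177.46]. Speed limits (degrees/s): [159.86, 159.86, 180, 180, 180, 180].

INTERFACE

Orientations are given as a 3x3 rotation matrix whose columns are the frame's x, y, z axes.
In Python, from station import sense, capture, finish_job, search_frame, masks_of gives the robot as it stands.
- The arm moves only by the tool drive_tool, never from a script. Its argument "rows" is a list of rows, each a list of 7 numbers: the opening in per cent of the stroke, from 0 (shut) to 100 (fully open), then the shift along the world's x, y, z in mm, then the turn, a rotation vector about the world's x, y, z in rad. In form: [[fingers, dx, dy, dz, wx, wy, wz], ...]. A call has 1 to 5 rows; each row shifts and turns the commanded pose from where the row before left it; what a row does not reach is not made up. A row lasts 1/12 s, in which the tool goes at most 41.7 mm and 7.16 degrees, less where a joint would pass 70% of its speed; a pose out of reach is approached as far as the arm can. A call is refused whole if a number of a shift passes 41.7 or a number of a turn 0.125, either way. A call with a gripper value outside its range is refused whole. The fingers move at their own pace and stop on an object; the grip force is fixed at half the most. Time passes only in rows, so rows that do not move let the fingers close. It gives the time, the measured TCP pose, the force, the opening and the grip force at its end, in the units of the state.
- sense(): the state, without advancing time (a new reading comes with each control period).
- capture(name): name is "scene" or "top"; returns a dict with "frame" (384x512x3 uint8, red, green, blue), "z_map" (384x512 float32, m along the optical axis (not along the pixel's ray), 0 where there is no reading), "fx", "fy", "cx", "cy" (pixels), "distortion" ([k1, k2, p1, p2, k3] as OpenCV has them; the pictures are not rectified), "R" (3x3) and "t" (3): a world point X has camera coordinates R X + t. Camera axes: x right, y down, z forward; pixel columns grow to the right and rows downward; lengths in m; the calibration is good to about 2 mm. A picture is of the moment at which its call begins.
- finish_job(): hands the job in; it is judged then, once.
Trained networks look in a picture, given as the dict that the camera call returned (one of the last four; its "shot" number tells which), for a name from the list of things; names that differ only in an ending like _2 or _b are one class to them, and where a whole thing is asked for, a point or a joint stands for the part that bears it (a point fixed in the world has none). Each returns a list of dicts, best first, with "p" (0 to 1); they miss things now and then, are a little off and sometimes report something else, mostly with a low value. They report only what shows in the picture. A call takes as long as a camera call. They do not tell look-alikes from the thing itself.
- search_frame(label, picture): "xy" ([column, row] in pixels, amid what is visible of it).
- masks_of(label, picture): "region" (384x512 bool, what is visible of it) and "xy" ([column, row] in pixels, amid what is visible of it).
The state is a dict: "time_s": time; "joints": joint angles; "joint_velocities": joint speeds; "effort": joint torques, N m; "tcp_pos": TCP position; "ee_rot": TCP orientation; "wrist_force": force on the tool from outside, world axes, zero at the start; "moment": the same for the moment, N m; "gripper_width": opening from 0.0 (shut) to 1.0 (fully open); "gripper_force": force on a finger pad.
Only numpy, scipy, OpenCV 4.12 (cv2) and the standard library are available. Lean on these libraries where they do the work, as an engineer would, in place of code of your own. Each camera call takes 0.05 s, during which the arm holds its last target. There are 200 camera calls.

TASK

The bench tube roller needs its cell. First put its three-position switch in the centre (off) position, then take the thick cell from the stand, push its flat end against the spring contact in the roller's battery bay and press its button end down under the lip until it lies flat and is held there. Then close the bay's clear lid fully, leaving the switch off and the slim cell, bottle and glove box where they are.

Things in the scene. Friction and masses are not known exactly. Their poses are not given: they have to be found in the camera images.
- mixer: White bench tube roller, fixed to the bench, 215 x 190 x 45 mm, origin under its centre; flat deck 45 mm up. x runs along the battery bay from its spring contact to its end contact (roughly world +y), y towards the robot. Switch, bay and lid are on the half towards the robot; on the other half (y below -15 mm) two rubber rollers and a tube, up to 100 mm high.
- bay (a point): Battery bay: where the centre of the cell's 65 mm body must finally be, 13 mm above the deck (= bay floor). Axes as the mixer, x from spring contact to end contact. Cheeks 10 mm high stand 15 mm either side of the centre line at x = -28 to -20 and +21 to +33 mm; between them the sides are open for fingers. Free face of the spring contact at x = -26.5 mm, end wall face at +35 mm.
- hood_edge (a point): Middle of the lower edge of the black hood that covers the spring end: 37 mm above the bay floor, 27.5 mm from the bay point towards the spring. The hood's top is 40 mm above the floor, its walls inside are 17 mm either side of the centre line. The cell's flat end goes in under it.
- lip_edge (a point): Middle of the lower edge of the lip on the end wall: 28 mm above the bay floor, 6.5 mm from the wall's face towards the spring; 30 mm wide, 4 mm thick, its top level with the wall's (32 mm). Hood and lip leave less than a cell's length: the cell goes in tilted about 30 deg, button end up, and the spring must be pushed in 15 to 20 mm to swing that end down past the lip; let go, it springs under it.
- end_contact (a point): Point on the end wall's face where the cell's button rests when home, 13 mm above the deck; axes as the bay.
- spring_contact (a joint): How far the sprung brass disc (20 mm across) is pushed in, m: 0 free, 0.026 at its stop; 350 N/m. Reads about 0.006 with the cell home.
- switch (a joint): Three-position steel toggle on the deck, rad: -0.45 leaning towards the robot (mixer +y), 0 upright = off, +0.45 leaning away. Stiff (about 1.5 N at the tip); stays where it is left. Off is the narrow band around upright, within 0.13.
- switch_pivot (a point): Pivot of the switch, at deck height, on the bay's centre line 93 mm from the bay point along -x, axes as the mixer; the lever is a round bar 8 mm thick that ends 35 mm above it and leans along the mixer's y. Nearest neighbour: the hood's back wall, 31 mm off along +x.
- switch_tip (a point): Tip of the switch lever.
- lid (a joint): Clear lid over the bay, rad: 0 closed, up to 1.9 open; it starts standing open and stays where it is left (a push of about 0.5 N at its free edge moves it).
- lid_hinge (a point): Middle of the lid's hinge line (along mixer y), on the bay's centre line, 2 mm above the deck, 18 mm beyond the end wall's face; axes as the mixer. Closed, the lid runs 120 mm from here along -x, 56 mm wide, its flat outside face 44 mm above the hinge line, with 40 mm deep skirts below. Opening lifts the free edge and swings it over towards +x.
- lid_edge (a point): Point on the lid's outside face, on its centre line, 20 mm from its free edge (100 mm along the lid from the hinge, 44 mm out from the hinge line). z points out of the outside face.
- cell_mid (a point): The thick cell: grey cylinder 26 mm in diameter, body 65 mm long, 95 g nominal; this point is the centre of the body, x points along its axis to the button end (button 10 mm across, 2.5 mm long); the other end is flat. It lies on the stand, axis level, centre 13 mm above the stand's top.
- button_end (a point): Tip of the thick cell's button, 35 mm from the centre along its x.
- cell: The thick cell's body; origin on its side (13 mm from the axis) below the centre as it lies at first; axes as cell_mid.
- stand: White plastic slab, fixed to the bench, 100 x 150 x 10 mm, origin at the centre of its underside, cells lie along its x: the thick one at y = +42 mm, the slim one at y = -42 mm. Ridges 7 mm high keep them from rolling, only near the cells' ends (26 to 32 mm from their middle).
- slim_cell_mid (a point): Bystander: centre of a slim cell 18 mm in diameter, 65 mm long, on the stand.
- bottle: Bystander: white reagent bottle, 64 mm across, 150 mm tall, origin under its base.
- glove_box: Bystander: white card glove box 120 x 240 x 70 mm, origin under its centre.
Things that resemble listed ones, but are neither listed nor needed, are in the scene too. Leave any green or pink look-alike of the cell alone.

How it is judged:
By the outcome, as a careful person would: the job done as asked, in the order asked, and still so for the second after the job is handed in, with the robot touching nothing.
It also fails if it takes over 67 s, if anything falls off the work surface, if the arm or the gripper's body presses on something with over 40 N, if the wrist force passes 120 N, or if a joint passes its speed limit or range.

## Working session

There is one attempt and no reset: what is moved stays moved. The work goes in short steps, Python scripts to look and compute and a tool call to move; the robot and the scene stay as the last step left them, time stands still between calls to the robot, and variables do not carry over. Pictures are saved under pics/ and viewed, at most 10 in all, crops included, and the job is handed in when it is done.

Besides the shell and the picture viewer there is one more tool, called as name(argument=value, ...) on one line, values as JSON. drive_tool: Moves the arm, as the interface text tells. Its arguments: {"type":"object","properties":{"rows":{"type":"array"}},"required":["rows"]}

```bash
mkdir -p pics; cat > h.py <<'E'
import numpy as np, cv2
from station import sense, capture, finish_job, search_frame, masks_of
def cloud(p):
    z=p["z_map"].astype(float);h,w=z.shape
    u,v=np.meshgrid(np.arange(w),np.arange(h))
    K=np.array([[p["fx"],0,p["cx"]],[0,p["fy"],p["cy"]],[0,0,1]])
    n=cv2.undistortPoints(np.stack([u,v],-1).reshape(-1,1,2).astype(np.float64),K,np.array(p["distortion"])).reshape(h,w,2)
    c=np.dstack([n*z[...,None],z])
    X=(c-np.array(p["t"]))@np.array(p["R"])
    X[z==0]=np.nan
    return X
def proj(p,X):
    K=np.array([[p["fx"],0,p["cx"]],[0,p["fy"],p["cy"]],[0,0,1]])
    return cv2.projectPoints(np.atleast_2d(X).astype(float),cv2.Rodrigues(np.array(p["R"]))[0],np.array(p["t"],float),K,np.array(p["distortion"]))[0].reshape(-1,2)
def save(n,img): cv2.imwrite("pics/"+n+".png",cv2.cvtColor(img,cv2.COLOR_RGB2BGR))
E
python3 - <<'E'
from h import *
s=sense();print({k:np.round(v,3).tolist() for k,v in s.items()})
for n in("scene","top"):
    p=capture(n);save(n,cv2.resize(p["frame"],(800,600),interpolation=cv2.INTER_CUBIC));X=cloud(p)
    print(n,np.round(-np.array(p["R"]).T@np.array(p["t"]),3),p["fx"])
    for l in["mixer","cell","slim_cell_mid","switch","switch_tip","lid","lid_edge","hood_edge","lip_edge","stand","bay","end_contact","button_end","lid_hinge"]:
        for d in masks_of(l,p)[:3]:
            r=d["region"];print(l,round(d["p"],2),np.round(d["xy"]),r.sum(),np.round(np.nanmedian(X[r],0),3) if r.sum() else "")
        for d in search_frame(l,p)[:2]:
            c,r=np.round(d["xy"]).astype(int);print("   pt",l,round(d["p"],2),c,r,np.round(X[r,c],3))
E
```

```text
{'time_s': 0.0, 'joints': [82.656, 22.091, 0.381, -0.028, -68.409, -14.814], 'joint_velocities': [-0.088, -0.047, 0.079, -0.088, -0.077, 0.01], 'effort': [-0.0, -39.066, 18.74, 4.22, 0.011, -0.0], 'tcp_pos': [0.236, 0.578, 0.24], 'ee_rot': [[0.926, -0.377, -0.001], [-0.377, -0.926, -0.002], [0.0, 0.002, -1.0]], 'wrist_force': [0.375, -0.752, -0.371], 'moment': [-0.015, -0.005, -0.027], 'gripper_force': 0.0, 'gripper_width': 1.0}
scene [ 1.274 -0.612  0.784] 474.32399067677994
mixer 0.66 [306. 149.] 5866 [0.554 0.123 0.053]
   pt mixer 0.71 307 149 [0.581 0.101 0.09 ]
cell 0.72 [236. 205.] 292 [ 0.571 -0.124  0.022]
cell 0.67 [195. 235.] 1571 [ 0.59  -0.26   0.011]
cell 0.65 [158. 197.] 196 [ 0.436 -0.254  0.025]
   pt cell 0.82 125 234 [ 0.495 -0.377  0.025]
   pt cell 0.74 182 219 [ 0.546 -0.256  0.035]
slim_cell_mid 0.52 [201. 239.] 250 [ 0.626 -0.249  0.026]
   pt slim_cell_mid 0.57 202 240 [ 0.624 -0.254  0.027]
   pt slim_cell_mid 0.27 183 222 [ 0.549 -0.256  0.028]
lid 0.55 [321. 108.] 992 [0.466 0.249 0.108]
   pt lid 0.97 322 110 [0.504 0.228 0.121]
lid_edge 0.88 [321. 108.] 
[... 2385 characters left out ...]
stand 0.87 320 209 [ 0.584 -0.25   0.008]
bay 0.78 [130. 242.] 11593 [0.507 0.147 0.047]
   pt bay 0.84 131 246 [0.504 0.149 0.044]
   pt bay 0.49 304 124 [ 0.746 -0.198  0.11 ]
   pt end_contact 0.65 128 244 [0.508 0.156 0.043]
   pt end_contact 0.32 57 262 [0.479 0.248 0.159]
button_end 0.93 [260. 216.] 414 [ 0.564 -0.118  0.023]
button_end 0.84 [322. 285.] 403 [ 0.422 -0.247  0.023]
button_end 0.58 [324. 232.] 390 [ 0.536 -0.248  0.033]
   pt button_end 0.95 320 232 [ 0.534 -0.243  0.035]
   pt button_end 0.87 262 216 [ 0.568 -0.121  0.024]
lid_hinge 0.81 [132. 246.] 11723 [0.507 0.147 0.046]
   pt lid_hinge 0.74 132 245 [0.507 0.147 0.043]
   pt lid_hinge 0.46 166 106 [0.792 0.082 0.069]
```

View pics/top.png

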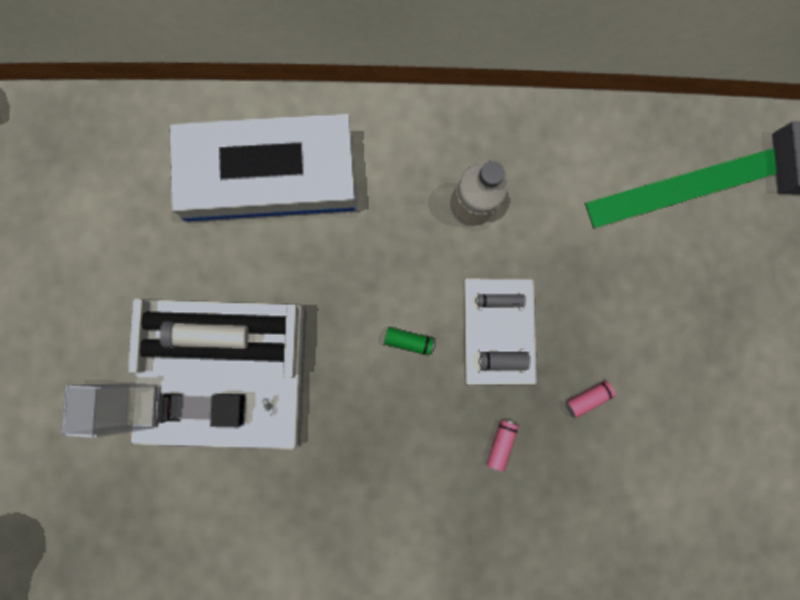

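View pics/scene.png

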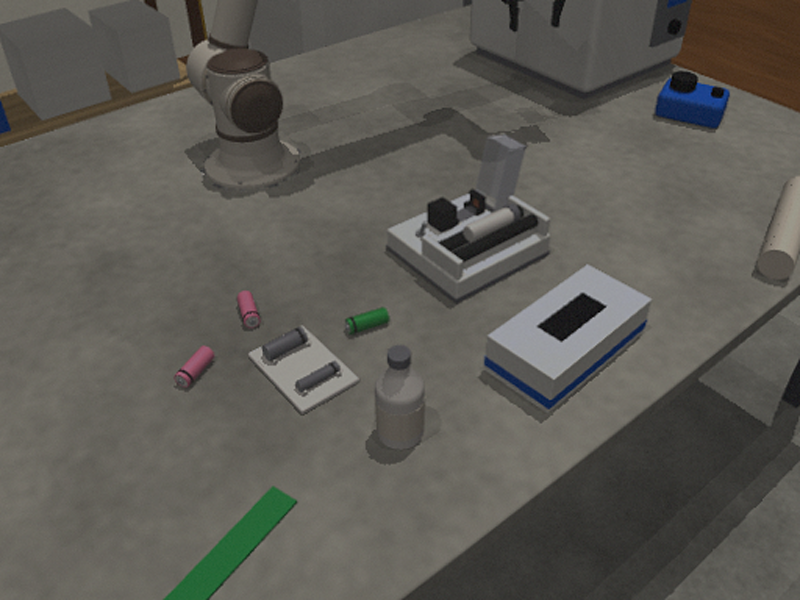

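The top view shows the mixer at the left: hood about (228,409), switch about (268,405), lid open at (110,410). The thick grey cell is at (505,361) and the slim one at (501,300). The scene view agrees. Next I'll fit poses and look at crops.

```bash
python3 - <<'E'
from h import *
p=capture("top");X=cloud(p);q=capture("scene");Y=cloud(q)
def crop(im,x0,y0,x1,y1,s): return cv2.resize(im[y0:y1,x0:x1],None,fx=s,fy=s,interpolation=cv2.INTER_CUBIC)
a=crop(p["frame"],35,185,205,295,4.7); b=crop(p["frame"],290,170,350,250,3.6);c=crop(q["frame"],150,195,240,270,3.6)
im=np.zeros((600,800,3),np.uint8)
def put(i,y,x):
    i=i[:600-y,:800-x]; im[y:y+i.shape[0],x:x+i.shape[1]]=i
put(crop(p["frame"],35,235,205,295,4.7),0,0);put(b,290,0);put(crop(q["frame"],240,80,360,190,2.7),290,220);put(c,290,550);save("c1",im)
def rect(m,P,z):
    pts=P[m][:,:2].astype(np.float32)*1000
    (cx,cy),(w,h),an=cv2.minAreaRect(pts);return np.round([cx,cy,w,h,an],1)
# stand
m=max(masks_of("stand",p),key=lambda d:d["p"])["region"]; mm=m&(abs(X[...,2]-.010)<.004);print("stand",mm.sum(),rect(mm,X,0))
mx=max(masks_of("mixer",p),key=lambda d:d["p"])["region"];mm=mx&(abs(X[...,2]-.045)<.004)
mm=cv2.morphologyEx(mm.astype(np.uint8),cv2.MORPH_OPEN,np.ones((3,3)))>0
print("deck",mm.sum(),rect(mm,X,0),np.nanmedian(X[mm][:,2]))
# cell
for u,v,n in((323,231,"thick"),(321,192,"slim")):
    w=(np.hypot(X[...,0]-X[v,u,0],X[...,1]-X[v,u,1])<.05)&(X[...,2]>.0205)&(X[...,2]<.06)
    w&=cv2.dilate(w.astype(np.uint8),None)>0
    n_,l=cv2.connectedComponents(w.astype(np.uint8));w=l==l[v,u]
    P=X[w];c=P.mean(0);e=np.linalg.svd(P[:,:2]-c[:2],full_matrices=False)[2][0]
    t=(P[:,:2]-c[:2])@e;print(n,w.sum(),c.round(4),e.round(3),"ext",t.min().round(4),t.max().round(4),rect(w,X,0),np.nanpercentile(P[:,2],95))
# hood top z~.085
w=(X[...,2]>.078)&(X[...,2]<.092)&mx;n_,l=cv2.connectedComponents(w.astype(np.uint8))
for i in range(1,n_):
    if (l==i).sum()>25: print("z.085",(l==i).sum(),np.nanmean(X[l==i],0).round(4),rect(l==i,X,0))
# switch pts
w=(X[...,2]>.053)&(np.hypot(X[...,0]-.50,X[...,1]-.075)<.04)
v,u=np.where(w)
print("sw",[(a,b,*X[b,a].round(3)) for a,b in zip(u,v) if X[b,a,1]<.085])
print("hoodpx",X[261,146],X[259,171])
E
```

```text
stand 2348 [ 5.789e+02 -2.492e+02  1.495e+02  1.009e+02  5.000e-01]
deck 5525 [519.7 140.6 225.7 189.   88.7] 0.04435898086900879
thick 379 [ 0.5371 -0.2498  0.0325] [-0.002 -1.   ] ext -0.0333 0.0346 [ 537.3 -250.4   67.9   23.5   89.9] 0.036558882114894976
slim 240 [ 0.621  -0.2473  0.0255] [ 0.007 -1.   ] ext -0.0336 0.0345 [ 620.9 -247.8   17.4   68.1    0.8] 0.028481915235100908
z.085 102 [0.5782 0.2314 0.079 ] [578.5 231.3  10.9  65.4  88.1]
z.085 103 [0.5735 0.0358 0.0791] [570.9  35.4  11.3  71.   88.9]
z.085 38 [0.5805 0.1596 0.0897] [5.812e+02 1.579e+02 4.600e+00 4.870e+01 4.000e-01]
z.085 151 [0.5595 0.1271 0.0877] [562.6 142.   32.9 105.9   1. ]
z.085 26 [0.5331 0.2319 0.079 ] [532.3 232.9   9.8  19.6  88.4]
z.085 28 [0.5299 0.0371 0.0788] [530.5  37.1  23.    7.9  22.7]
z.085 103 [0.4758 0.2617 0.0848] [476.2 261.5  46.1   5.4   1.4]
z.085 377 [0.4741 0.1129 0.0843] [474.3 113.2  36.   36.8  89.5]
sw [(np.int64(162), np.int64(229), np.float64(0.539), np.float64(0.082), np.float64(0.07)), (np.int64(163), np.int64(229), np.float64(0.539), np.float64(0.08), np.float64(0.072
[... 4527 characters left out ...]
 (np.int64(170), np.int64(261), np.float64(0.476), np.float64(0.066), np.float64(0.063)), (np.int64(171), np.int64(261), np.float64(0.476), np.float64(0.064), np.float64(0.061)), (np.int64(172), np.int64(261), np.float64(0.476), np.float64(0.063), np.float64(0.059)), (np.int64(170), np.int64(262), np.float64(0.473), np.float64(0.067), np.float64(0.057)), (np.int64(171), np.int64(262), np.float64(0.474), np.float64(0.065), np.float64(0.058)), (np.int64(173), np.int64(263), np.float64(0.471), np.float64(0.061), np.float64(0.054)), (np.int64(171), np.int64(265), np.float64(0.467), np.float64(0.065), np.float64(0.053))]
hoodpx [0.47701956 0.10911867 0.08301218] [0.48016316 0.06308117 0.06915345]
```

View pics/c1.png

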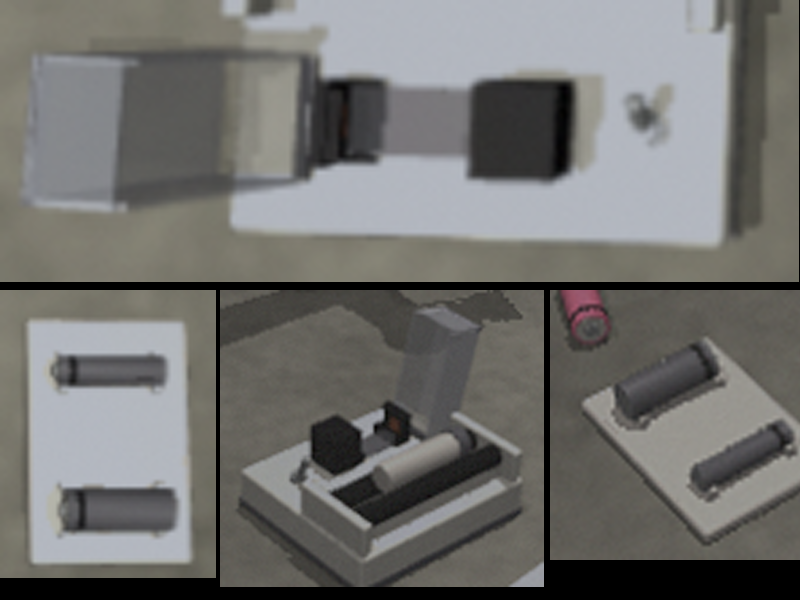

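The crop shows the thick cell's button end pointing to world +y, as in the bay. The switch leans away from the robot, with its tip near x=0.487 and its base near 0.47. One more measurement: mixer yaw, end wall, lid and tube height.

```bash
python3 - <<'E'
from h import *
p=capture("top");X=cloud(p);q=capture("scene");Y=cloud(q)
z=X[...,2]
# deck front edge (robot side): per column lowest-x deck pixel, and right edge
dk=(abs(z-.0445)<.004)&(X[...,1]<.26)&(X[...,1]>.0)&(X[...,0]>.38)&(X[...,0]<.66)
dk=cv2.morphologyEx(dk.astype(np.uint8),cv2.MORPH_OPEN,np.ones((5,5)))>0
f=[];
for u in range(100,185):
    v=np.where(dk[:,u])[0]
    if len(v): f.append(X[v.max(),u,:2])
f=np.array(f);k=np.polyfit(f[:,1],f[:,0],1);r=f[:,0]-np.polyval(k,f[:,1]);g=abs(r)<.002;k=np.polyfit(f[g,1],f[g,0],1);print("front edge slope",k,g.sum(),f[:,1].min(),f[:,1].max())
f=[]
for v in range(200,284):
    u=np.where(dk[v])[0]
    if len(u): f.append(X[v,u.max(),:2])
f=np.array(f);k=np.polyfit(f[:,0],f[:,1],1);r=f[:,1]-np.polyval(k,f[:,0]);g=abs(r)<.003;k=np.polyfit(f[g,0],f[g,1],1);print("right edge slope",k,g.sum())
for nm,P in(("top",X),("scene",Y)):
    Z=P[...,2];b=(P[...,0]>.44)&(P[...,0]<.51)
    h=b&(Z>.08)&(Z<.089)&(P[...,1]>.085)&(P[...,1]<.14);print(nm,"hood",h.sum(),np.percentile(P[h],[3,50,97],axis=0).round(4).tolist())
    h=b&(Z>.07)&(Z<.082)&(P[...,1]>.17)&(P[...,1]<.2);print(nm,"wall/lip",h.sum(),np.percentile(P[h],[3,50,97],axis=0).round(4).tolist() if h.sum() else 0)
    h=b&(Z>.056)&(P[...,1]>.2)&(P[...,1]<.31);print(nm,"lid",h.sum())
    for lo in np.arange(.06,.2,.02):
        w=h&(Z>=lo)&(Z<lo+.02)
        if w.sum()>5:print("   ",lo.round(2),w.sum(),np.percentile(P[w][:,:2],[5,50,95],axis=0).round(3).tolist())
    h=(P[...,0]>.53)&(P[...,0]<.62)&(P[...,1]>.06)&(P[...,1]<.22)&(Z>.08)&(Z<.15);print(nm,"tube",np.percentile(P[h],[2,50,98],axis=0).round(3).tolist())
E
```

```text
front edge slope [0.02239743 0.42331938] 82 0.03944321345455137 0.21087480531624994
right edge slope [ 0.40746612 -0.156256  ] 9
top hood 370 [[0.4561, 0.0959, 0.0818], [0.4734, 0.1127, 0.0844], [0.4924, 0.1302, 0.0867]]
top wall/lip 124 [[0.4603, 0.1865, 0.0739], [0.476, 0.1929, 0.0763], [0.4922, 0.1989, 0.079]]
top lid 1302
    0.06 195 [[0.451, 0.219], [0.473, 0.258], [0.504, 0.261]]
    0.08 205 [[0.451, 0.222], [0.474, 0.262], [0.504, 0.265]]
    0.1 93 [[0.449, 0.226], [0.468, 0.253], [0.506, 0.265]]
    0.12 48 [[0.451, 0.229], [0.504, 0.244], [0.506, 0.273]]
    0.14 465 [[0.452, 0.237], [0.477, 0.266], [0.504, 0.279]]
    0.16 250 [[0.452, 0.24], [0.477, 0.246], [0.504, 0.257]]
top tube [[0.552, 0.09, 0.084], [0.567, 0.141, 0.096], [0.581, 0.19, 0.101]]
scene hood 137 [[0.4557, 0.0961, 0.0814], [0.4774, 0.1112, 0.0862], [0.4955, 0.129, 0.0886]]
scene wall/lip 42 [[0.4595, 0.1863, 0.073], [0.4792, 0.1926, 0.078], [0.4945, 0.1984, 0.0815]]
scene lid 915
    0.06 144 [[0.449, 0.216], [0.461, 0.238], [0.507, 0.26]]
    0.08 163 [[0.45, 0.223], [0.462, 0.246], [0.507, 0.262]]
    0.1 171 [[0.451, 0.225], [0.465, 0.248], [0.507, 0.267]]
    0.12 175 [[0.45, 0.229], [0.463, 0.254], [0.507, 0.271]]
    0.14 165 [[0.449, 0.232], [0.493, 0.256], [0.507, 0.276]]
    0.16 64 [[0.453, 0.238], [0.478, 0.245], [0.505, 0.258]]
scene tube [[0.557, 0.088, 0.081], [0.576, 0.135, 0.096], [0.588, 0.19, 0.102]]
```

Mixer yaw is 1.28° and the bay is at about (0.4755, 0.158), with hood and lip agreeing. The switch pivot is at about (0.473, 0.065). The tube top is 0.101, which clears. Moving above the switch.

drive_tool(rows=[[60,15.8,-34.2,0,0,0,-0.12],[60,15.8,-34.2,0,0,0,-0.12],[60,15.8,-34.2,0,0,0,-0.12],[60,15.8,-34.2,0,0,0,-0.12],[60,15.8,-34.2,0,0,0,-0.12]])

```text
time_s: 3.62
tcp_pos: [0.3151, 0.4062, 0.2416]
ee_rot: [[0.547, -0.837, 0.0], [-0.837, -0.547, 0.0], [-0.0, -0.0, -1.0]]
wrist_force: [0.3, -0.4, -0.2]
gripper_width: 0.708
gripper_force: 0.0
```

drive_tool(rows=[[60,15.8,-34.2,0,0,0,-0.12],[60,15.8,-34.2,0,0,0,-0.12],[60,15.8,-34.2,0,0,0,-0.12],[60,15.8,-34.2,0,0,0,-0.12],[60,15.8,-34.2,0,0,0,-0.12]])

```text
time_s: 4.03
tcp_pos: [0.3941, 0.2351, 0.242]
ee_rot: [[-0.021, -1.0, 0.001], [-1.0, 0.021, 0.001], [-0.001, -0.001, -1.0]]
wrist_force: [0.2, 0.1, 0.2]
gripper_width: 0.604
gripper_force: 0.0
```

drive_tool(rows=[[60,15.8,-34.2,0,0,0,-0.007],[60,15.8,-34.2,0,0,0,0],[60,15.8,-34.2,0,0,0,0],[60,15.8,-34.2,0,0,0,0],[60,15.8,-34.2,0,0,0,0]])

```text
time_s: 4.45
tcp_pos: [0.4732, 0.064, 0.242]
ee_rot: [[-0.023, -1.0, 0.001], [-1.0, 0.023, 0.0], [-0.0, -0.001, -1.0]]
wrist_force: [1.2, 0.3, 0.2]
gripper_width: 0.601
gripper_force: 0.0
```

drive_tool(rows=[[60,0,0,0,0,0,0],[60,0,0,0,0,0,0]])

```text
time_s: 4.62
tcp_pos: [0.4732, 0.064, 0.2415]
ee_rot: [[-0.027, -1.0, -0.0], [-1.0, 0.027, -0.0], [0.0, 0.0, -1.0]]
wrist_force: [0.5, -0.2, -0.6]
gripper_width: 0.602
gripper_force: 0.0
```

drive_tool(rows=[[60,0,0.5,-35,0,0,0],[60,0,0.5,-35,0,0,0],[60,0,0,-35,0,0,0],[60,0,0,-30,0,0,0],[60,0,0,-25,0,0,0]])

```text
time_s: 5.03
tcp_pos: [0.4716, 0.0677, 0.0798]
ee_rot: [[-0.021, -1.0, -0.001], [-1.0, 0.021, -0.0], [0.0, 0.001, -1.0]]
wrist_force: [0.5, -0.2, -0.5]
gripper_width: 0.601
gripper_force: 0.0
```

drive_tool(rows=[[60,0,0,-6,0,0,0],[40,0,0,0,0,0,0],[30,0,0,0,0,0,0],[15,0,0,0,0,0,0],[0,0,0,0,0,0,0]])

```text
time_s: 5.45
tcp_pos: [0.4739, 0.0676, 0.0773]
ee_rot: [[-0.022, -1.0, 0.004], [-1.0, 0.022, 0.002], [-0.002, -0.004, -1.0]]
wrist_force: [-0.2, 0.4, 0.5]
gripper_width: 0.385
gripper_force: 0.0
```

drive_tool(rows=[[0,0,0,0,0,0,0],[0,0,0,0,0,0,0],[0,0,0,0,0,0,0],[0,0,0,0,0,0,0]])

```text
time_s: 5.78
tcp_pos: [0.4733, 0.0671, 0.0763]
ee_rot: [[-0.023, -1.0, 0.002], [-1.0, 0.023, 0.001], [-0.001, -0.002, -1.0]]
wrist_force: [-3.8, 3.6, 12.1]
gripper_width: 0.085
gripper_force: 29.3
```

drive_tool(rows=[[40,0,0,0,0,0,0],[60,0,0,0,0,0,0],[60,0,0,10,0,0,0],[60,0,0,25,0,0,0],[60,0,0,35,0,0,0]])

```text
time_s: 6.2
tcp_pos: [0.4695, 0.0655, 0.1431]
ee_rot: [[-0.024, -1.0, -0.01], [-1.0, 0.024, -0.004], [0.004, 0.01, -1.0]]
wrist_force: [0.5, -0.1, -1.6]
gripper_width: 0.377
gripper_force: 0.0
```

drive_tool(rows=[[60,7,-20,20,0,0,0.023],[60,7,-38,0,0,0,0],[60,7,-38,0,0,0,0],[60,7,-38,0,0,0,0],[60,7,-38,0,0,0,0]])

```text
time_s: 6.62
tcp_pos: [0.5065, -0.1068, 0.1649]
ee_rot: [[0.0, -1.0, -0.003], [-1.0, -0.0, 0.0], [-0.0, 0.003, -1.0]]
wrist_force: [0.2, 0.3, -0.6]
gripper_width: 0.593
gripper_force: 0.0
```

drive_tool(rows=[[60,7,-38,0,0,0,0],[60,7,-38,0,0,0,0],[60,7,-38,0,0,0,0],[60,8,-26,0,0,0,0],[60,0,0,0,0,0,0]])

```text
time_s: 7.03
tcp_pos: [0.5364, -0.2493, 0.1639]
ee_rot: [[-0.005, -1.0, -0.003], [-1.0, 0.005, -0.0], [0.0, 0.003, -1.0]]
wrist_force: [0.6, -0.3, -0.2]
gripper_width: 0.602
gripper_force: 0.0
```

```bash
python3 - <<'E'
from h import *
p=capture("top");X=cloud(p);q=capture("scene");Y=cloud(q)
for P in(X,Y):
    w=(P[...,2]>.052)&(P[...,2]<.09)&(abs(P[...,0]-.474)<.03)&(abs(P[...,1]-.065)<.014)
    for lo in(.05,.06,.07,.078): 
        v=w&(P[...,2]>=lo)&(P[...,2]<lo+.01); print(lo,v.sum(),np.nanmean(P[v],0).round(4))
print({k:np.round(sense()[k],4).tolist() for k in("tcp_pos","time_s","ee_rot")})
a=cv2.resize(p["frame"][235:285,120:190],(550,400),interpolation=cv2.INTER_CUBIC)
b=cv2.resize(q["frame"][130:180,235:285],(250,250),interpolation=cv2.INTER_CUBIC)
im=np.zeros((400,800,3),np.uint8);im[:,:550]=a;im[:250,550:]=b;save("sw",im)
E
```

```text
0.05 7 [0.4729 0.0642 0.0542]
0.06 3 [0.4726 0.0632 0.0631]
0.07 12 [0.4735 0.0648 0.0768]
0.078 6 [0.4728 0.0655 0.0793]
0.05 12 [0.4772 0.0632 0.0557]
0.06 8 [0.476  0.0638 0.065 ]
0.07 11 [0.475  0.0641 0.0748]
0.078 4 [0.4745 0.0654 0.0796]
{'tcp_pos': [0.5353, -0.2458, 0.1639], 'time_s': 7.1333, 'ee_rot': [[-0.0028, -1.0, -0.0037], [-1.0, 0.0028, 0.0014], [-0.0014, 0.0037, -1.0]]}
```

View pics/sw.png

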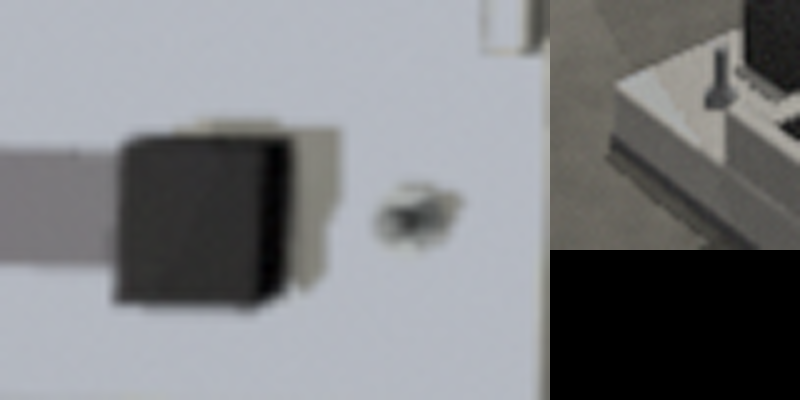

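The lever now stands upright: top and base agree at x≈0.473–0.475, px (410,215) in the crop. Next, grasp the cell.

drive_tool(rows=[[60,0,-1,-38,0,0,0],[60,0,-0.5,-38,0,0,0],[60,0,0,-30,0,0,0],[60,0,0,-20,0,0,0],[60,0,0,-7,0,0,0]])

```text
time_s: 7.55
tcp_pos: [0.533, -0.2445, 0.0294]
ee_rot: [[0.001, -1.0, -0.01], [-1.0, -0.001, 0.002], [-0.002, 0.01, -1.0]]
wrist_force: [-13.6, 10.9, 39.0]
gripper_width: 0.601
gripper_force: 19.2
```

drive_tool(rows=[[60,0,0,0,0,0,0],[30,0,0,0,0,0,0],[10,0,0,0,0,0,0],[10,0,0,0,0,0,0],[10,0,0,0,0,0,0]])

```text
time_s: 7.97
tcp_pos: [0.5371, -0.2465, 0.0333]
ee_rot: [[0.0, -1.0, 0.001], [-1.0, -0.0, -0.0], [0.0, -0.001, -1.0]]
wrist_force: [-0.2, 0.2, 0.3]
gripper_width: 0.382
gripper_force: 0.0
```

drive_tool(rows=[[10,0,0,0,0,0,0],[10,0,0,0,0,0,0],[10,0,0,0,0,0,0]])

```text
time_s: 8.22
tcp_pos: [0.537, -0.2467, 0.033]
ee_rot: [[0.0, -1.0, 0.001], [-1.0, -0.0, -0.0], [0.0, -0.001, -1.0]]
wrist_force: [-0.6, 0.2, 2.3]
gripper_width: 0.286
gripper_force: 30.0
```

drive_tool(rows=[[10,0,0,15,0,0,0],[10,0,0,30,0,0,0],[10,0,0,38,0,0,0],[10,0,0,38,0,0,0],[10,-3,20,0,0,0,-0.0224]])

```text
time_s: 8.63
tcp_pos: [0.5388, -0.23, 0.1618]
ee_rot: [[-0.024, -1.0, 0.016], [-1.0, 0.023, -0.006], [0.005, -0.016, -1.0]]
wrist_force: [1.7, 1.3, 0.6]
gripper_width: 0.29
gripper_force: 30.0
```

drive_tool(rows=[[10,-5,37,0,0,0,0],[10,-5,37,0,0,0,0],[10,-5,37,0,0.1,-0.0022,0],[10,-5,37,0,0.1,-0.0022,0],[10,-5,37,0,0.1,-0.0022,0]])

```text
time_s: 9.05
tcp_pos: [0.5084, -0.0392, 0.154]
ee_rot: [[-0.02, -1.0, 0.007], [-0.954, 0.021, 0.3], [-0.3, -0.001, -0.954]]
wrist_force: [-0.3, -0.5, -0.5]
gripper_width: 0.286
gripper_force: 30.0
```

drive_tool(rows=[[10,-5,37,0,0.1,-0.0022,0],[10,-5,37,0,0.1,-0.0022,0],[10,-5,37,0,0.0236,-0.0006,0],[10,-5,37,0,0,0,0],[10,-5,37,0,0,0,0]])

```text
time_s: 9.47
tcp_pos: [0.4835, 0.1439, 0.1531]
ee_rot: [[-0.022, -1.0, 0.012], [-0.866, 0.025, 0.5], [-0.5, 0.001, -0.866]]
wrist_force: [2.2, 0.8, -0.5]
gripper_width: 0.281
gripper_force: 30.0
```

drive_tool(rows=[[10,-5,25,0,0,0,0],[10,-3,13.5,0,0,0,0],[10,0,0,0,0,0,0],[10,0,0,0,0,0,0]])

```text
time_s: 9.8
tcp_pos: [0.4752, 0.1822, 0.1533]
ee_rot: [[-0.018, -1.0, 0.01], [-0.866, 0.021, 0.5], [-0.5, 0.0, -0.866]]
wrist_force: [-0.4, -0.4, -0.8]
gripper_width: 0.288
gripper_force: 30.0
```

```bash
cat > look.py <<'E'
from h import *
import sys
q=capture("scene");Y=cloud(q)
s=sense();T=np.array(s["tcp_pos"]);R=np.array(s["ee_rot"])
print({k:np.round(s[k],4).tolist() for k in("tcp_pos","time_s","ee_rot","wrist_force","gripper_width")})
m=(np.abs((Y-T)@R)<[.05,.0129,.03]).all(-1)
L=((Y-T)@R)[m]; # tool coords
print(m.sum(),"tool x ext",np.percentile(L[:,0],[1,5,50,95,99]).round(4),"z",np.percentile(L[:,2],[1,50,99]).round(4))
c=proj(q,T)[0].astype(int);print(c)
x0=max(c[0]-60,0);y0=max(c[1]-45,0)
save(sys.argv[1],cv2.resize(q["frame"][y0:y0+90,x0:x0+120],(800,600),interpolation=cv2.INTER_CUBIC))
E
python3 look.py hov
```

```text
{'tcp_pos': [0.4756, 0.1815, 0.1533], 'time_s': 9.85, 'ee_rot': [[-0.0191, -0.9998, 0.0106], [-0.8661, 0.0218, 0.4995], [-0.4996, 0.0004, -0.8663]], 'wrist_force': [-0.2796, 0.2286, -0.4771], 'gripper_width': 0.2882}
89 tool x ext [0.0088 0.011  0.0258 0.0357 0.036 ] z [-0.0053  0.0011  0.0181]
[302 100]
```

View pics/hov.png

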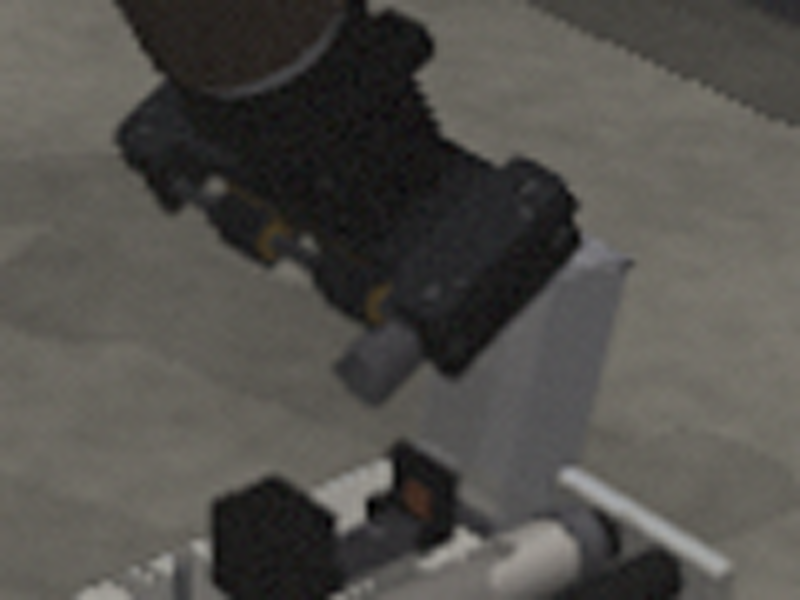

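The cell sits in the grip as expected, flat end 36–37 mm from the TCP. Going down and sliding in under the hood.

drive_tool(rows=[[10,0,0,-10,0,0,0],[10,0,0,-15,0,0,0],[10,0,0,-12,0,0,0],[10,0,0,-8,0,0,0],[10,0,0,-4,0,0,0]])

```text
time_s: 10.27
tcp_pos: [0.4752, 0.1809, 0.1025]
ee_rot: [[-0.022, -1.0, 0.009], [-0.866, 0.024, 0.499], [-0.499, 0.003, -0.867]]
wrist_force: [-0.6, 0.2, -0.9]
gripper_width: 0.29
gripper_force: 30.0
```

drive_tool(rows=[[10,0,-4,-2.3,0,0,0],[10,-0.1,-5,-2.9,0,0,0],[10,-0.1,-5,-2.9,0,0,0],[10,-0.1,-3,-1.7,0,0,0],[10,0,0,0,0,0,0]])

```text
time_s: 10.68
tcp_pos: [0.4755, 0.164, 0.0946]
ee_rot: [[-0.02, -1.0, 0.011], [-0.866, 0.023, 0.5], [-0.5, 0.0, -0.866]]
wrist_force: [0.0, -0.2, -0.3]
gripper_width: 0.289
gripper_force: 30.0
```

```bash
python3 look.py ent
```

```text
{'tcp_pos': [0.4756, 0.1644, 0.0949], 'time_s': 10.7333, 'ee_rot': [[-0.0201, -0.9997, 0.0116], [-0.8657, 0.0232, 0.5], [-0.5002, -0.0, -0.8659]], 'wrist_force': [0.2766, -0.0956, -2.352], 'gripper_width': 0.2901}
94 tool x ext [0.0123 0.014  0.0291 0.0475 0.0493] z [-0.0193 -0.0034  0.0164]
[297 121]
```

View pics/ent.png

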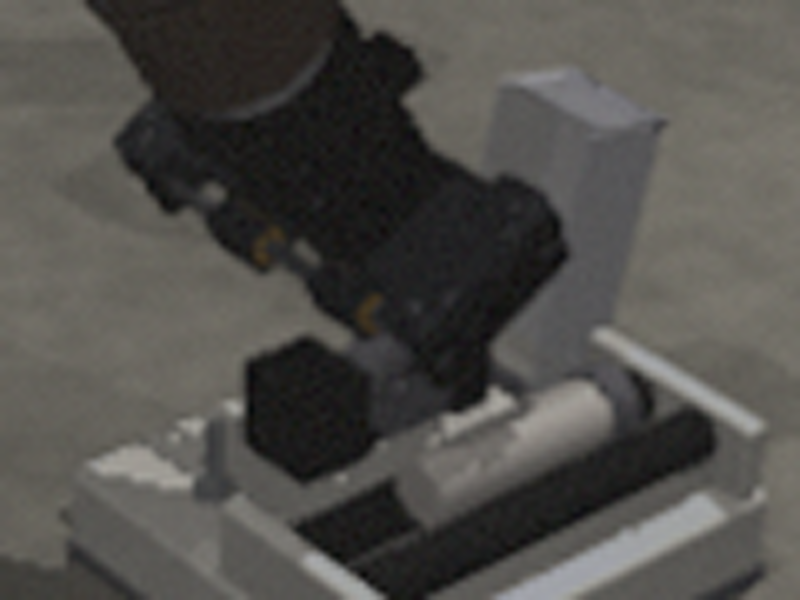

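drive_tool(rows=[[10,-0.1,-4.2,-2.4,0,0,0],[10,-0.1,-4,-2.3,0,0,0],[10,-0.1,-3,-1.75,0,0,0],[10,-0.1,-3,-1.75,0,0,0],[10,0,0,0,0,0,0]])

```text
time_s: 11.15
tcp_pos: [0.4757, 0.151, 0.0872]
ee_rot: [[-0.019, -1.0, 0.012], [-0.865, 0.023, 0.501], [-0.501, -0.001, -0.865]]
wrist_force: [0.1, 3.5, 4.1]
gripper_width: 0.29
gripper_force: 30.0
```

drive_tool(rows=[[10,0,-1.4,-1,-0.0262,0.0006,0],[10,0,-1.4,-1,-0.0262,0.0006,0],[10,0,-1,-1.5,-0.0436,0.001,0],[10,0,-0.9,-1.5,-0.0437,0.001,0],[10,0,0,0,0,0,0]])

```text
time_s: 11.57
tcp_pos: [0.4756, 0.1479, 0.0825]
ee_rot: [[-0.018, -1.0, 0.01], [-0.927, 0.02, 0.375], [-0.375, -0.002, -0.927]]
wrist_force: [-0.2, 5.5, 4.7]
gripper_width: 0.286
gripper_force: 30.0
```

drive_tool(rows=[[10,-0.1,-2,0,0,0,0],[10,0,-2,0,0,0,0],[10,0,0,0,0,0,0]])

```text
time_s: 11.82
tcp_pos: [0.4756, 0.1436, 0.0826]
ee_rot: [[-0.02, -1.0, 0.01], [-0.926, 0.022, 0.377], [-0.377, -0.002, -0.926]]
wrist_force: [-1.0, 6.9, 5.1]
gripper_width: 0.285
gripper_force: 30.0
```

drive_tool(rows=[[10,0,1.3,-2.2,-0.061,0.0014,0],[10,0,1.3,-2.2,-0.061,0.0014,0],[10,0,0,0,0,0,0]])

```text
time_s: 12.07
tcp_pos: [0.4761, 0.1472, 0.078]
ee_rot: [[-0.018, -1.0, 0.009], [-0.966, 0.019, 0.259], [-0.259, -0.004, -0.966]]
wrist_force: [-0.1, 6.7, 2.0]
gripper_width: 0.292
gripper_force: 30.0
```

drive_tool(rows=[[10,0,1,-2.2,-0.061,0.0014,0],[10,0,1,-2.1,-0.061,0.0014,0],[10,0,0,0,0,0,0]])

```text
time_s: 12.32
tcp_pos: [0.4764, 0.1493, 0.0734]
ee_rot: [[-0.018, -1.0, 0.007], [-0.99, 0.018, 0.139], [-0.139, -0.005, -0.99]]
wrist_force: [0.8, 7.0, 2.3]
gripper_width: 0.288
gripper_force: 30.0
```

drive_tool(rows=[[10,0,0.9,-2.5,-0.07,0.0016,0],[10,0,0.9,-2.5,-0.07,0.0016,0],[10,0,0,0,0,0,0],[10,0,0,0,0,0,0]])

```text
time_s: 12.65
tcp_pos: [0.4768, 0.1512, 0.0682]
ee_rot: [[-0.019, -1.0, 0.005], [-1.0, 0.019, 0.003], [-0.003, -0.005, -1.0]]
wrist_force: [-0.3, 6.2, 0.9]
gripper_width: 0.288
gripper_force: 30.0
```

```bash
python3 look.py flat; python3 - <<'E'
from h import *
q=capture("scene")
save("flat2",cv2.resize(q["frame"][95:185,250:370],(800,600),interpolation=cv2.INTER_CUBIC))
E
```

```text
{'tcp_pos': [0.4768, 0.1509, 0.0683], 'time_s': 12.7, 'ee_rot': [[-0.0198, -0.9998, 0.0048], [-0.9998, 0.0198, 0.0033], [-0.0034, -0.0047, -1.0]], 'wrist_force': [0.749, 5.8488, -0.0502], 'gripper_width': 0.2848}
121 tool x ext [-0.0444 -0.0335  0.0198  0.0469  0.0495] z [-0.0257 -0.0173  0.0234]
[293 131]
```

View pics/flat2.png

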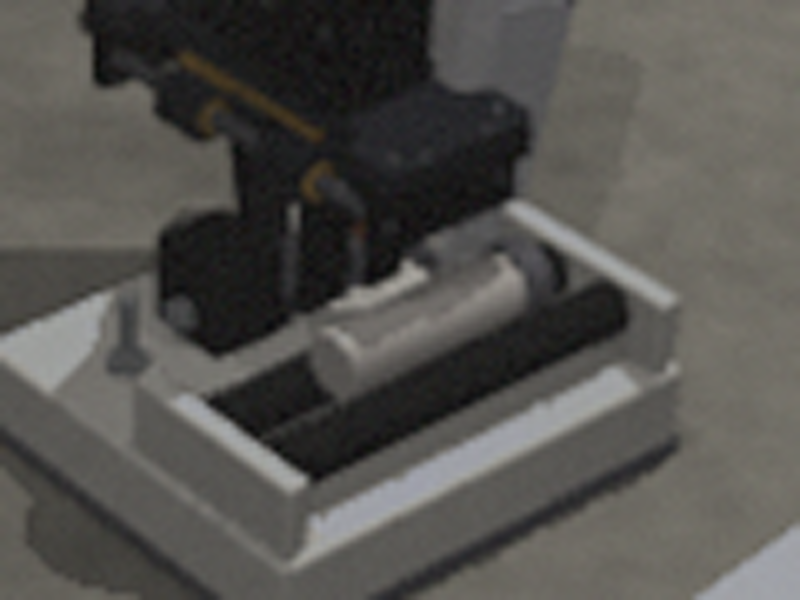

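The cell lies flat in the bay with the spring pushed in about 17 mm. Now I'll slide it under the lip and release.

drive_tool(rows=[[10,0,3,0,0,0,0],[10,0.1,3,0,0,0,0],[10,0.1,3,0,0,0,0],[10,0,0,0,0,0,0]])

```text
time_s: 13.08
tcp_pos: [0.4764, 0.1586, 0.0681]
ee_rot: [[-0.021, -1.0, 0.002], [-1.0, 0.021, 0.001], [-0.001, -0.002, -1.0]]
wrist_force: [1.7, 3.2, -1.3]
gripper_width: 0.288
gripper_force: 30.0
```

drive_tool(rows=[[32,0,0,0,0,0,0],[40,0,0,0,0,0,0],[50,0,0,0,0,0,0],[55,0,0,0,0,0,0]])

```text
time_s: 13.42
tcp_pos: [0.4739, 0.156, 0.0673]
ee_rot: [[-0.023, -1.0, -0.003], [-1.0, 0.023, -0.002], [0.002, 0.003, -1.0]]
wrist_force: [-0.1, -0.1, 0.1]
gripper_width: 0.467
gripper_force: 0.0
```

drive_tool(rows=[[55,0,0,5,0,0,0],[55,0,0,15,0,0,0],[55,0,0,30,0,0,0],[55,0,0,38,0,0,0],[55,0,0,38,0,0,0]])

```text
time_s: 13.83
tcp_pos: [0.4741, 0.1563, 0.1949]
ee_rot: [[-0.023, -1.0, -0.003], [-1.0, 0.023, -0.002], [0.002, 0.003, -1.0]]
wrist_force: [0.4, 0.9, -0.8]
gripper_width: 0.549
gripper_force: 0.0
```

drive_tool(rows=[[30,-30,10,20,0,0,0],[10,-36,20,0,0,0,0],[0,-36,20,0,0,0,0],[0,-36,20,0,0,0,0],[0,0,30,0,0,0,0]])

```text
time_s: 14.25
tcp_pos: [0.3315, 0.2539, 0.2139]
ee_rot: [[-0.022, -1.0, -0.004], [-1.0, 0.022, -0.002], [0.002, 0.004, -1.0]]
wrist_force: [0.7, -0.1, 0.5]
gripper_width: 0.255
gripper_force: 0.0
```

```bash
python3 - <<'E'
from h import *
q=capture("scene");Y=cloud(q);p=capture("top");X=cloud(p)
for P in(X,Y):
    m=(abs(P[...,0]-.4755)<.011)&(P[...,1]>.134)&(P[...,1]<.183)&(P[...,2]>.03)&(P[...,2]<.12)
    for y in(.135,.145,.155,.165,.175):
        w=m&(abs(P[...,1]-y)<.005);print(y,w.sum(),np.percentile(P[w][:,2],[50,95]).round(4) if w.sum() else 0)
print(sense()["tcp_pos"],sense()["time_s"])
a=cv2.resize(p["frame"][230:290,60:190],(800,370),interpolation=cv2.INTER_CUBIC)
b=cv2.resize(q["frame"][120:160,260:400][:, :140],(800,229),interpolation=cv2.INTER_CUBIC)
save("home",np.vstack([a,b]))
E
```

```text
0.135 28 [0.0691 0.0713]
0.145 55 [0.0681 0.0715]
0.155 56 [0.0689 0.0719]
0.165 56 [0.0684 0.0713]
0.175 55 [0.0691 0.0714]
0.135 0 0
0.145 14 [0.07   0.0744]
0.155 21 [0.0689 0.0732]
0.165 17 [0.0692 0.0741]
0.175 25 [0.0696 0.0734]
[0.33631833 0.25973385 0.21483571] 14.35
```

View pics/home.png

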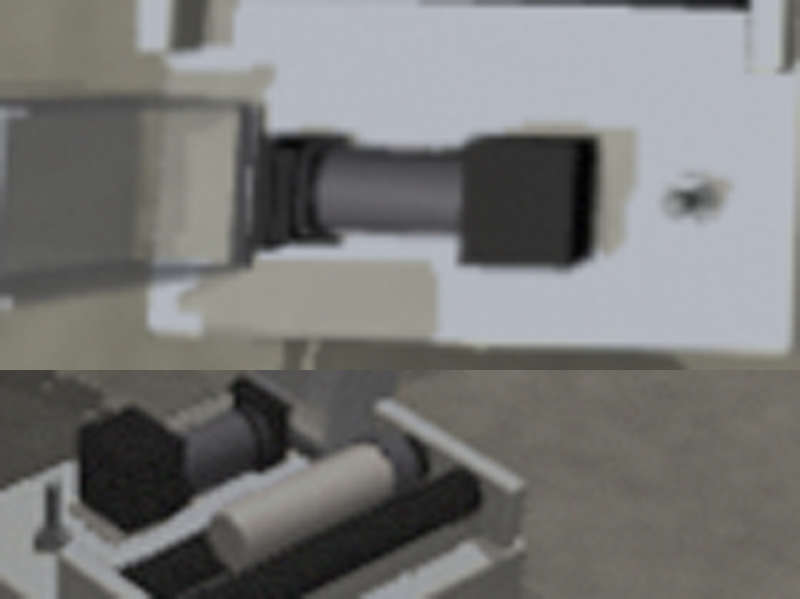

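The cell lies level under the lip, its top at deck+26 mm, and the switch is still upright. Going behind the lid with the fingers shut.

drive_tool(rows=[[0,0,27,0,0,0,0],[0,10,28,0,0,0,0],[0,30,0,0,0,0,0],[0,34,0,0,0,0,0],[0,34,0,0,0,0,0]])

```text
time_s: 14.77
tcp_pos: [0.446, 0.3121, 0.2139]
ee_rot: [[-0.021, -1.0, -0.001], [-1.0, 0.021, -0.001], [0.001, 0.001, -1.0]]
wrist_force: [-0.4, 1.0, -0.2]
gripper_width: 0.002
gripper_force: 0.0
```

drive_tool(rows=[[0,32,0,0,0,0,0],[0,0,0,-20,0,0,0],[0,0,0,-25,0,0,0],[0,0,0,-20,0,0,0],[0,0,0,0,0,0,0]])

```text
time_s: 15.18
tcp_pos: [0.4751, 0.3092, 0.1442]
ee_rot: [[-0.025, -1.0, -0.008], [-1.0, 0.025, -0.007], [0.007, 0.008, -1.0]]
wrist_force: [-0.4, -1.0, -0.7]
gripper_width: 0.006
gripper_force: 0.0
```

drive_tool(rows=[[0,0,-10,0,0,0,0],[0,0,-12,0,0,0,0],[0,0,-10,0,0,0,0],[0,0,0,0,0,0,0]])

```text
time_s: 15.52
tcp_pos: [0.4773, 0.2786, 0.1507]
ee_rot: [[-0.024, -1.0, 0.001], [-1.0, 0.024, 0.001], [-0.001, -0.001, -1.0]]
wrist_force: [-0.7, 0.4, 0.2]
gripper_width: 0.006
gripper_force: 0.0
```

drive_tool(rows=[[0,0,-10,5,0,0,0],[0,0,-11,6,0,0,0],[0,0,-10,5,0,0,0],[0,0,-14,2,0,0,0],[0,0,-14,1,0,0,0]])

```text
time_s: 15.93
tcp_pos: [0.4774, 0.2204, 0.169]
ee_rot: [[-0.022, -1.0, 0.001], [-1.0, 0.022, 0.001], [-0.001, -0.001, -1.0]]
wrist_force: [0.5, -0.1, 0.4]
gripper_width: 0.005
gripper_force: 0.4
```

drive_tool(rows=[[0,-0.5,-13,0,0,0,0],[0,-0.5,-15,-4,0,0,0],[0,-0.5,-15,-5,0,0,0],[0,-0.5,-13,-8,0,0,0],[0,0,-13,-9,0,0,0]])

```text
time_s: 16.35
tcp_pos: [0.4747, 0.1506, 0.141]
ee_rot: [[-0.023, -1.0, -0.001], [-1.0, 0.023, -0.0], [0.0, 0.001, -1.0]]
wrist_force: [0.7, 0.4, -1.4]
gripper_width: 0.003
gripper_force: 0.1
```

drive_tool(rows=[[0,0,-7,-8,0,0,0],[0,0,-7,-8,0,0,0],[0,0,-5,-7,0,0,0],[0,0,-4,-6,0,0,0],[0,0,0,0,0,0,0]])

```text
time_s: 16.77
tcp_pos: [0.4742, 0.1284, 0.1112]
ee_rot: [[-0.023, -1.0, -0.003], [-1.0, 0.023, -0.002], [0.002, 0.003, -1.0]]
wrist_force: [-0.4, 0.0, -1.3]
gripper_width: 0.004
gripper_force: 0.0
```

drive_tool(rows=[[0,0,0,-3,0,0,0],[0,0,0,-2,0,0,0],[0,0,0,-1,0,0,0],[0,0,0,0,0,0,0]])

```text
time_s: 17.1
tcp_pos: [0.4755, 0.1293, 0.1101]
ee_rot: [[-0.02, -1.0, 0.001], [-1.0, 0.02, -0.002], [0.002, -0.001, -1.0]]
wrist_force: [-7.5, -3.8, 19.8]
gripper_width: 0.006
gripper_force: 10.0
```

A firm stop at tip z=0.091 matches a closed lid. Retreating to check.

drive_tool(rows=[[0,0,0,8,0,0,0],[0,0,0,25,0,0,0],[0,0,0,35,0,0,0],[0,0,0,38,0,0,0],[0,-30,20,10,0,0,0]])

```text
time_s: 17.52
tcp_pos: [0.4511, 0.1505, 0.2291]
ee_rot: [[-0.025, -1.0, 0.012], [-1.0, 0.025, 0.005], [-0.005, -0.012, -1.0]]
wrist_force: [1.0, 1.8, 1.0]
gripper_width: 0.006
gripper_force: 0.0
```

drive_tool(rows=[[0,-30,28,0,0,0,0],[0,-30,28,0,0,0,0],[0,-20,36,0,0,0,0],[0,-20,36,0,0,0,0],[0,0,0,0,0,0,0]])

```text
time_s: 17.93
tcp_pos: [0.343, 0.2829, 0.2239]
ee_rot: [[-0.014, -1.0, 0.002], [-1.0, 0.014, 0.004], [-0.004, -0.002, -1.0]]
wrist_force: [-0.4, 1.0, -0.2]
gripper_width: 0.008
gripper_force: 0.0
```

```bash
python3 - <<'E'
from h import *
q=capture("scene");Y=cloud(q);p=capture("top");X=cloud(p)
for P in(X,Y):
    b=abs(P[...,0]-.4755)<.024
    for y in(.095,.105,.12,.14,.16,.18,.2,.24,.27):
        w=b&(abs(P[...,1]-y)<.006)&(P[...,2]>.03);print(y,w.sum(),np.percentile(P[w][:,2],[10,50,90]).round(4) if w.sum() else 0)
    w=(P[...,2]>.07)&(P[...,2]<.09)&(abs(P[...,0]-.474)<.03)&(abs(P[...,1]-.065)<.014);print("tip",w.sum(),np.nanmean(P[w],0).round(4))
print(sense()["tcp_pos"],sense()["time_s"])
a=cv2.resize(p["frame"][230:290,60:190],(800,370),interpolation=cv2.INTER_CUBIC)
b=cv2.resize(q["frame"][115:165,250:370],(552,230),interpolation=cv2.INTER_CUBIC)
save("end",np.vstack([a,np.pad(b,((0,0),(0,248),(0,0)))]))
E
```

```text
0.095 268 [0.045  0.0879 0.0917]
0.105 158 [0.0889 0.0903 0.0917]
0.12 153 [0.0888 0.0904 0.0922]
0.14 153 [0.0887 0.0904 0.092 ]
0.16 149 [0.089  0.0903 0.0922]
0.18 153 [0.0888 0.0903 0.0917]
0.2 159 [0.0888 0.0904 0.092 ]
0.24 87 [0.042  0.044  0.0454]
0.27 0 0
tip 12 [0.4736 0.0651 0.077 ]
0.095 207 [0.0474 0.0739 0.0929]
0.105 46 [0.0828 0.0923 0.0944]
0.12 45 [0.0901 0.0922 0.0941]
0.14 47 [0.0892 0.0925 0.0944]
0.16 43 [0.0907 0.0924 0.0942]
0.18 40 [0.0908 0.0927 0.0948]
0.2 40 [0.0906 0.0931 0.0948]
0.24 11 [0.0447 0.0469 0.0485]
0.27 0 0
tip 12 [0.4755 0.064  0.0764]
[0.34423788 0.27906404 0.22316068] 18.0333
```

View pics/end.png

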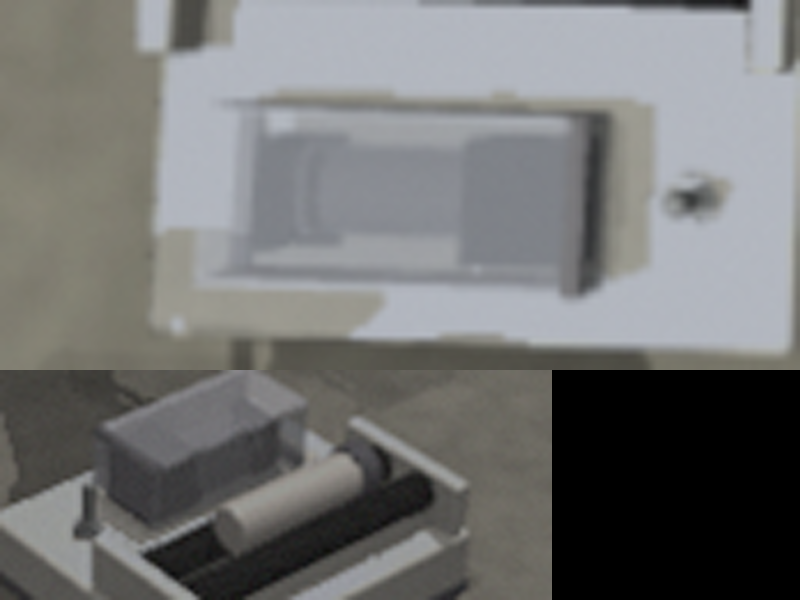

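The lid is flat at z≈0.091 along its whole length, so it is closed. The cell shows in place under it, and the switch at px (690,197) is upright. Handing in.

```bash
python3 -c "
from station import finish_job;print(finish_job())"
```

```text
the job is handed in; nothing more can be done
None
```

The job is handed in after 18 s of robot time: switch set to off first, thick cell seated flat under the lip, lid fully closed, and nothing done to the slim cell, bottle or glove box; the fingertips touched the stand once, a 39 N peak at the wrist, when picking up the cell.

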